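# Hang up the new stirring paddles from the tin

## Robot

A 6-joint arm with a two-finger parallel gripper is mounted at the origin on the work surface. World frame = base frame: x ahead of the robot, y to its left, z up, the work surface at z = 0. Lengths are in m, angles in degrees, forces in N, time in s.
With the tool pointing down it reaches from about 0.35 to 0.875 m from the base axis. Payload 4.2 kg.
Tool frame: the origin (TCP) lies midway between the tips of the shut fingers; the grasp point (between the pads) lies 19 mm behind it; y points along the fingers, x is the direction in which the jaws open and shut, and the axes are right-handed (so a half turn about y gives the same grasp; the last joint's range is limited). The gripper opens to 87 mm and grips with 3 to 60 N. Pads are 19 mm wide; open, the fingers measure 117 mm over their backs; the gripper's body (75 mm by 190 mm) begins 51 mm behind the grasp point.
Start: joints at [-59.038, 22.042, 0.453, 0, -68.411, -14.817], TCP at [0.174, -0.6, 0.223] pointing down, gripper open.
Joint ranges: [-179.83, 179.83], [-69.29, 118.12], [-61.27, 80.66], [-181.25, 117.63], [-171.15, -9.14], [-177.46, 177.46]. Speed limits (degrees/s): [159.86, 159.86, 180, 180, 180, 180].

## Interface

Orientations are given as a 3x3 rotation matrix whose columns are the frame's x, y, z axes.
In Python, from station import * gives the robot as it stands.
- The arm moves only by the tool jog_arm, never from a script. Its argument "series" is a list of rows, each a list of 3 entries, a list of its own where there are three numbers: the shift along the tool's x, y, z in m, then the turn, a rotation vector about the tool's x, y, z in degrees, then the finger opening in m, from 0 to 0.087. A call has 1 to 10 rows; each row shifts and turns the commanded pose from where the row before left it, along the tool's axes as they then stand; what a row does not reach is not made up. A row lasts 1/8 s, in which the tool goes at most 62.5 mm and 10.7 degrees, less where a joint would pass 70% of its speed; a pose out of reach is approached as far as the arm can. A call is refused whole if a number of a shift passes 0.0625 or a number of a turn 10.7, either way. A call with a gripper value outside its range is refused whole. The fingers move at their own pace and stop on an object; the grip force is fixed at half the most. Time passes only in rows, so rows that do not move let the fingers close. It gives the time, the measured TCP pose, the force and the opening at its end, in the units of the state.
- sense(): the state, without advancing time (a new reading comes with each control period).
- capture(name): name is "scene" or "top"; returns the picture (480x640x3 uint8, red, green, blue); there is no depth.
- camera_info(name): a dict with "fx", "fy", "cx", "cy" (pixels), "rvec" (rotation vector, rad) and "tvec" (3), from world to camera coordinates, as OpenCV has them. Camera axes: x right, y down, z forward; pixel columns grow to the right and rows downward; lengths in m; the calibration is good to about 2 mm. A picture is of the moment at which its call begins. camera_info takes no time and is no camera call.
- finish_job(): hands the job in, once; it reports no verdict.
The state is a dict: "time_s": time; "joints": joint angles; "joint_velocities": joint speeds; "effort": joint torques, N m; "tcp_pos": TCP position; "ee_rot": TCP orientation; "wrist_force": force on the tool from outside, world axes, zero at the start; "moment": the same for the moment, N m; "gripper_width": opening from 0.0 (shut) to 1.0 (fully open).
Only numpy, scipy, OpenCV 4.12 (cv2) and the standard library are available. Lean on these libraries where they do the work, as an engineer would, in place of code of your own. Each camera call takes 0.05 s, during which the arm holds its last target. There are 200 camera calls.

## Task

New stirring paddles have come in the tin: draw its deep lid straight up off the base and stand it, open side down, on the green cutting mat, then take out every paddle and hang it by its hook on the steel rail, lowering each into a free gap between the paddles already hanging, one to a gap, without knocking those off or pushing them out of place. When the tin is empty, put the lid back on it, fully home, and leave all else on the shelf as it stands.

Things in the scene. Friction and masses are not known exactly. Their poses are not given: they have to be found in the camera images.
- tin: oblong tin base on a heavy loose steel sole, 100 x 214 x 6 mm (1.3 kg in all). Origin: centre of underside, long side along y. Step 62 x 174 mm, top z = 10 mm (the lid's rim rests on it); walls 54 x 166 mm outside, to z = 58 mm. Insert to z = 48: slots 39 x 5.6 mm at x = 0, y = -61.5, -20.5, 20.5, 61.5 mm, floor z = 6. 3 or 4 paddles stand in them, hook to +x, tops at z = 146 mm.
- lid: the tin's deep aluminium lid, 0.15-0.23 kg, 62 x 174 x 144 mm high outside, walls 2 mm, open below; slides over the base walls with 2 mm to spare each side, no catch. Origin: centre of its lower rim's plane, z up, long side along y. At the start fully home over the paddles: origin 10 mm above the tin's, top at tin z = 154 mm. Either way round fits.
- mat: green cutting mat offcut with a white grid, stuck down, 150 mm (x) by 230 mm (y), 3 mm thick. Origin: centre of its underside.
- rail: round-edged flat steel bar, 6 mm thick (x), 33 mm high, 430 mm long (y), between posts at y = -213 and 213 mm, screwed down. Origin: on the shelf below the bar's middle; bar top at z = 135 mm, so a hanging paddle's origin is at about z = 48.5 mm. Paddles on it hang with the blade on the robot's side (-x), the hook's tip behind (+x).
- paddle_1: steel stirring paddle with beech grip, 140 mm tall, 70 g, standing in a slot of the tin (may be absent). Origin: middle of the blade's lower edge; z up the paddle, y across the blade, x square to the blade, to the hook's side. Blade 36 mm (y) x 3.5 mm (x), z 0-46 mm; flat stem 12 x 3.5 mm up to z = 90; grip 14 mm (y) x 12 mm (x), centred on x = y = 0, z 90-140. Hook: see paddle_2
- paddle_2: as paddle_1, in another slot (may be absent). Hook of every paddle: runs from the stem to +x; its underside, which rests on the rail, at z = 86.5 mm (top z = 90); its tip reaches down to z = 70; open space between stem and tip x = 1.75 to 15.75 mm; outer face of the tip x = 19.25; 12 mm wide
- paddle_3: as paddle_1 (may be absent). In the slots paddles lean up to 0.05 rad; on the rail one rests with its stem against the bar, leaning up to 0.3 rad
- paddle_4: as paddle_1 (may be absent)
- hung_1: hooked paddle already hanging on the rail, same sizes and frame as paddle_1 (two of them, hung_2 and hung_4, have a round blade 36 mm across); hung_1 to hung_5 stand in this order along the rail's +y, 82 to 94 mm from centre to centre; each of the four gaps takes one more paddle
- hung_2: hooked paddle already hanging on the rail, same sizes and frame as paddle_1 (two of them, hung_2 and hung_4, have a round blade 36 mm across)
- hung_3: hooked paddle already hanging on the rail, same sizes and frame as paddle_1 (two of them, hung_2 and hung_4, have a round blade 36 mm across)
- hung_4: hooked paddle already hanging on the rail, same sizes and frame as paddle_1 (two of them, hung_2 and hung_4, have a round blade 36 mm across)
- hung_5: hooked paddle already hanging on the rail, same sizes and frame as paddle_1 (two of them, hung_2 and hung_4, have a round blade 36 mm across)
- pot_1: squat paint pot, 35 mm across, 36 mm high, loose; leave alone. Origin: centre of its underside
- pot_2: squat paint pot, 35 mm across, 36 mm high, loose; leave alone. Origin: centre of its underside
- pot_3: squat paint pot, 35 mm across, 36 mm high, loose; leave alone. Origin: centre of its underside
- rinse_cup: white ceramic rinse cup, 72 mm across, 80 mm high, loose; leave alone. Origin: centre of its underside
- sculpting_tool: thin stainless sculpting tool lying on the shelf, 160 mm long, 8 mm thick, along its x; leave alone. Origin: under its middle
Things that resemble listed ones, but are neither listed nor needed, are in the scene too. What is shaped like the hung_3 but yellow is not meant.

How it is judged:
By the outcome, as a careful person would: the job done as asked, in the order asked, and still so for the second after the job is handed in, with the robot touching nothing.
Of paddle_1, paddle_2, paddle_3, paddle_4 only 3 to 4 are there at a start; the rules pass over those that are not, and their reading is None.
At some moment in a run one of tin may be knocked a few centimetres aside while the robot is not near it.
It also fails if it takes over 192 s, if anything falls off the work surface, if the arm or the gripper's body presses on something with over 40 N, if the wrist force passes 120 N, or if a joint passes its speed limit or range.

## Working session

There is one attempt and no reset: what is moved stays moved. The work goes in short steps, Python scripts to look and compute and a tool call to move; the robot and the scene stay as the last step left them, time stands still between calls to the robot, and variables do not carry over. Pictures are saved under pics/ and viewed, about 12 in all and at most 16, crops included, and the job is handed in when it is done.

Besides the shell and the picture viewer there is one more tool, called after "Request:" by a JSON object that holds its "method" and its "body". jog_arm: Moves the arm, as the interface text tells. Its arguments: {"type":"object","properties":{"series":{"type":"array","items":{"type":"array"}}},"required":["series"]}

```bash
mkdir -p pics; ls; cat > h.py <<'E'
from station import *
import numpy as np, cv2
def cam(n):
    c=camera_info(n);K=np.array([[c['fx'],0,c['cx']],[0,c['fy'],c['cy']],[0,0,1]]);R=cv2.Rodrigues(np.array(c['rvec'],float))[0];t=np.array(c['tvec'],float).ravel();return K,R,t
def ray(n,u,v,z):
    K,R,t=cam(n);d=R.T@np.linalg.inv(K)@np.array([u,v,1.]);o=-R.T@t
    return o+d*(z-o[2])/d[2]
def rayx(n,u,v,x):
    K,R,t=cam(n);d=R.T@np.linalg.inv(K)@np.array([u,v,1.]);o=-R.T@t
    return o+d*(x-o[0])/d[0]
def proj(n,p):
    K,R,t=cam(n);q=K@(R@np.array(p,float)+t);return q[:2]/q[2]
def snap(n,f):
    im=capture(n);cv2.imwrite('pics/'+f+'.png',cv2.cvtColor(im,cv2.COLOR_RGB2BGR));return im
E
python3 - <<'E'
from h import *
np.set_printoptions(precision=4,suppress=True)
for n in('scene','top'):
    snap(n,n+'0');K,R,t=cam(n);print(n,K[0],-R.T@t,R[2],camera_info(n)['cx'])
s=sense();print(s)
E
```

```text
pics
scene [532.3386   0.     328.8503] [ 1.6773 -0.0205  0.6864] [-0.8536  0.0136 -0.5208] 328.8502773334678
top [433.1115   0.     327.0498] [ 0.5128 -0.0174  1.0347] [ 0.1522  0.0135 -0.9883] 327.04977686751226
{'time_s': 0.1, 'joints': array([-59.0379,  22.0866,   0.3881,  -0.0237, -68.4119, -14.8157]), 'joint_velocities': array([-0.1497, -0.1447,  0.2036,  0.1787,  0.0018,  0.0324]), 'effort': array([ -0.0001, -39.1691,  18.7936,   4.2319,   0.0135,  -0.0001]), 'tcp_pos': array([ 0.1737, -0.5998,  0.2216]), 'ee_rot': array([[-0.2779, -0.0007, -0.9606],
       [ 0.9606,  0.0018, -0.2779],
       [ 0.002 , -1.    ,  0.0001]]), 'wrist_force': array([ 0.6558, -0.306 , -0.4036]), 'moment': array([ 0.0129,  0.0323, -0.0276]), 'gripper_width': 0.999696598786186}
```

View pics/scene0.png

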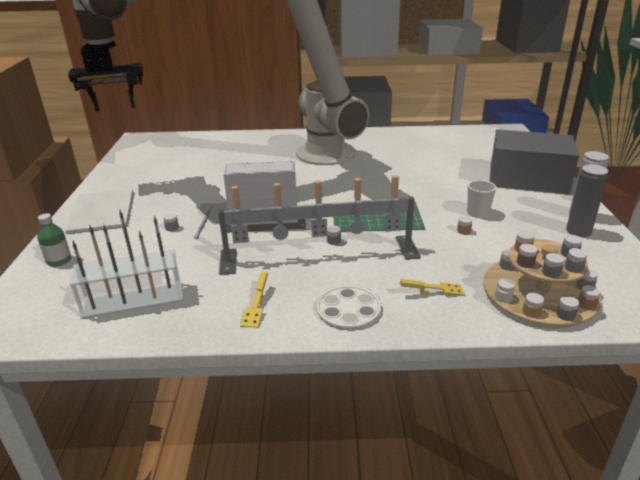

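View pics/top0.png

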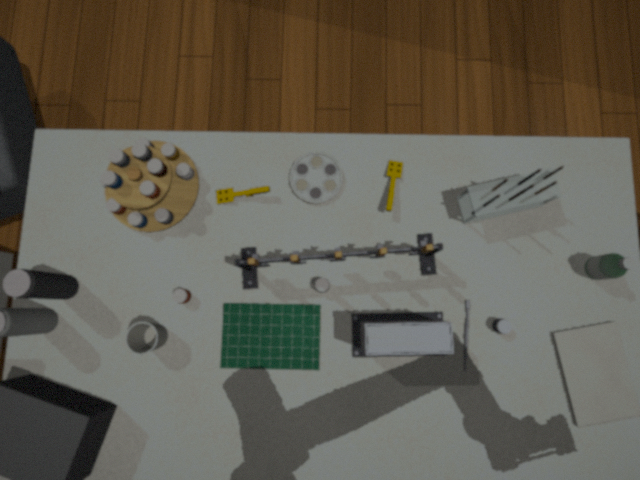

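The scene view shows the tin with its lid at about (260,190), the rail from (225,240) to (408,230) with five beech grips, and the green mat behind it. The top view shows the lid at (408,338), the mat at (270,336) and the rail from (240,262) to (437,250). The two yellow paddles are distractors. Next I'll enlarge both views.

```bash
python3 - <<'E'
from h import *
a=cv2.imread('pics/top0.png')[225:375,215:475];b=cv2.imread('pics/scene0.png')[150:275,195:435]
a=cv2.resize(a,(780,450),interpolation=cv2.INTER_CUBIC);b=cv2.resize(b,(792,412),interpolation=cv2.INTER_CUBIC)
cv2.imwrite('pics/c1.png',cv2.convertScaleAbs(a,alpha=1.4));cv2.imwrite('pics/c2.png',cv2.convertScaleAbs(b,alpha=1.4))
t=cv2.imread('pics/top0.png');h=cv2.cvtColor(t,cv2.COLOR_BGR2HSV)
np.set_printoptions(precision=4,suppress=True)
m=cv2.inRange(h,(60,80,30),(95,255,255));m[:, :200]=0;m[:,340:]=0
c=max(cv2.findContours(m,0,2)[0],key=cv2.contourArea);r=cv2.minAreaRect(c);bx=cv2.boxPoints(r)
P=np.array([ray('top',*p,0.003) for p in bx]);print('mat',r,P[:,:2],P.mean(0))
# lid top: bright
g=cv2.cvtColor(t,cv2.COLOR_BGR2GRAY)
roi=g[300:370,340:470];print(roi[::6,::8])
m=cv2.inRange(h,(8,90,60),(22,255,255));m[:240]=0;m[275:]=0;m[:,:225]=0;m[:,450:]=0
for c in cv2.findContours(m,0,2)[0]:
    if cv2.contourArea(c)>8: 
        x=np.array(cv2.minAreaRect(c)[0]);print('grip top',x,cv2.boundingRect(c),ray('top',*x,.18)[:2])
m=cv2.inRange(cv2.cvtColor(cv2.imread('pics/scene0.png'),cv2.COLOR_BGR2HSV),(8,80,60),(20,255,255));m[:170]=0;m[215:]=0;m[:,:225]=0;m[:,405:]=0
for c in cv2.findContours(m,0,2)[0]:
    if cv2.contourArea(c)>20: 
        x,y,w,hh=cv2.boundingRect(c);print('scene grip',x,y,w,hh,ray('scene',x+w/2,y,.188)[:2])
E
```

```text
mat ((270.12725830078125, 335.9006652832031), (96.9976806640625, 63.68810272216797), 1.3019527196884155) [[0.3736 0.2361]
 [0.5193 0.2411]
 [0.5189 0.0117]
 [0.3736 0.0117]] [0.4463 0.1251 0.003 ]
[[121 130 131 132 128 120 131 130 130 130 120 129 129 124 127 116 111]
 [127 122 129 129 130 126 119 130 128 129 129 123 128 126 130 129 110]
 [ 84  70  73  68  65  66  67  61  54  63  77  79  66 126 128 128 106]
 [ 80  79  50  24  31  24  20  23  18  23  25  33  47 119 128 125 104]
 [ 84  79  21  84 108 111 116 120 109 106 113 120 126 122 127 124 103]
 [ 81  81  15  75 133 130 131 130 129 132 133 131 131 129 123 124 113]
 [ 75  80  24  65 128 129 131 129 131 130 128 131 130 129 106 127 113]
 [129  90  24  71 130 132 131 129 128 132 127 130 132 129 102  83 113]
 [129 130  42  69 130 130 129 131 133 130 130 132 131 129 117  60 111]
 [132 129  83  53 112 113 103 106 101 104  95  80  72  73  81  62  89]
 [129 128 127 128 129 120 119 118 119 106  63  62  65  62  65  63  63]
 [127 128 130 127 127 124 118 105  64  63  63  62  62  62  61  58  61]]
grip top [252.  260.5] (247, 257, 11, 8) [0.6028 0.1426]
grip top [294. 258.] (290, 255, 9, 7) [0.6095 0.0592]
grip top [337.5 254.5] (334, 252, 8, 6) [ 0.6181 -0.0271]
grip top [382.5 251. ] (379, 248, 8, 7) [ 0.6269 -0.1163]
grip top [428.5 246.5] (425, 243, 8, 8) [ 0.6376 -0.2077]
scene grip 232 186 7 22 [ 0.6317 -0.2036]
scene grip 274 183 7 22 [ 0.6215 -0.1135]
scene grip 315 181 6 21 [ 0.6161 -0.0253]
scene grip 355 178 5 21 [0.6054 0.0621]
scene grip 392 176 6 21 [0.5995 0.1458]
```

View pics/c1.png

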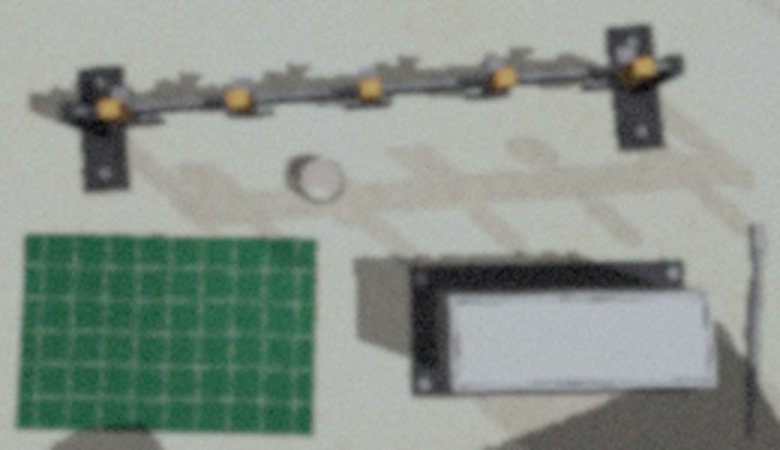

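View pics/c2.png

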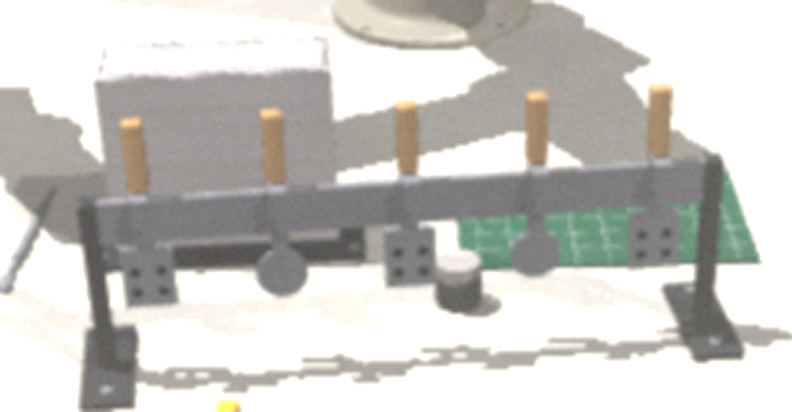

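The enlarged top crop shows the lid top at crop corners (448,293), (712,290), (717,385) and (452,390). The bar runs from about (150,106) to (610,72), and each grip has its hook behind it. In the scene crop the blades alternate square and round, all steel, so these are hung_1 to hung_5. The yellow ones lie on the table and are not meant. Next I'll compute poses.

```bash
cat > rail.py <<'E'
from h import *
np.set_printoptions(precision=4,suppress=True)
c=lambda x,y:(x/3+215-.33,y/3+225-.33)
L=np.array([ray('top',*c(*p),.154)[:2] for p in((448,293),(712,290),(717,385),(452,390))])
print('lid corners',L,'centre',L.mean(0),'sides',[np.linalg.norm(L[i]-L[i-1]) for i in range(4)])
e=(L[0]-L[1]+L[3]-L[2]);print('yaw',np.degrees(np.arctan2(-e[0],e[1])))
S=np.array([ray('top',*c(*p),.006)[:2] for p in((413,265),(681,262),(413,393))]);print('sole',S,np.linalg.norm(S[0]-S[1]),np.linalg.norm(S[0]-S[2]),'ctr',(S[1]+S[2])/2, 'yaw',np.degrees(np.arctan2(-(S[0]-S[1])[0],(S[0]-S[1])[1])))
g=cv2.cvtColor(cv2.imread('pics/top0.png'),cv2.COLOR_BGR2GRAY).astype(int)
for u in(272,280,308,316,322,352,360,366,398,405,412): print('top',u,list(enumerate(g[244:270,u],244))[::1] and g[244:270,u])
g=cv2.cvtColor(cv2.imread('pics/scene0.png'),cv2.COLOR_BGR2GRAY).astype(int)
for u in(250,260,290,300,332,340,372,380): print('scene',u,g[196:230,u])
E
python3 rail.py
```

```text
lid corners [[ 0.4859 -0.0826]
 [ 0.4915 -0.2579]
 [ 0.4301 -0.2598]
 [ 0.4231 -0.0857]] centre [ 0.4576 -0.1715] sides [np.float64(0.06285691843998778), np.float64(0.17542370035832014), np.float64(0.061466853126419835), np.float64(0.1742122330584461)]
yaw 2.06620794315062
sole [[ 0.5023 -0.0661]
 [ 0.5089 -0.2748]
 [ 0.4051 -0.0672]] 0.2087771383439533 0.09715811887924573 ctr [ 0.457 -0.171] yaw 1.8197090325196768
top 272 [129 130 128 131 131 129 126 115  98  84  81  77  80  79  82  82  72  67
  91 118 128 129 130 131 132 131]
top 280 [130 131 131 130 125 112  96  91 101  97  88  79  77  78  81  78  67  82
 105 122 131 132 131 130 132 130]
top 308 [131 128 131 127 120  99  84  82  78  78  76  78  81  73  64  88 117 126
 127 130 131 131 132 129 132 131]
top 316 [130 127 114  97  96 101  99  92  84  84  82  86  82  73  72 101 122 129
 130 132 131 132 131 131 132 130]
top 322 [132 128 132 131 129 124 110  89  83  80  76  79  70  53  63  87 103 126
 128 133 132 130 131 132 131 133]
top 352 [ 94  88  86  84  81  76  80  80  84  85  71  74 100 119 127 129 133 133
 131 128 129 130 131 130 
[... 1075 characters left out ...]
95 169 128  99  90  89  88  86  87  85
  88  86  88  89  86  71  65  59  61  62  68  67  65  61  70 104]
scene 332 [198 203 202 202 202 198 186 153 115  93  88  87  89  88  88  89  88  89
  87  92 122 163 190 195 196 197 197 197 198 195 189 179 170 170]
scene 340 [200 202 199 198 198 196 173 139 103  89  88  87  85  86  88  90  88  87
  86  88  95 102 104 111 114 108 100 103 106 115 109 115 126 131]
scene 372 [118 118 118 124 131 118  95  88  88  87  90  89  87  89  89  90  90  91
  95 106 101  97  95  97 100 100  97  99 110 106 100  98  98  94]
scene 380 [119 119 122 125 127 105  89  88  88  90  90  89  90  91  88  90  89  94
  95 101 101  95  96 108 102  98  95  99 110 105 102 104 100  95]
```

```bash
python3 - <<'E'
from h import *
np.set_printoptions(precision=4,suppress=True)
A=np.array([ray('scene',u,v,.135)[:2] for u,v in((250,210.2),(290,206.3),(300,205.8),(332,203.3),(340,203),(372,201.5))])
B=np.array([ray('top',u,v,.102)[:2] for u,v in((272,262.3),(280,261.6),(308,259.3),(322,259.4),(360,256.4),(398,253.7))])
for P in(A,B):
    k=np.polyfit(P[:,1],P[:,0],1);print(P,k,np.degrees(np.arctan(-k[0])),np.polyval(k,[-.162,-.072,.016,.101]))
# post feet / end posts from scene: print grips y on both views at z for x consistency
for u in (252,294,337.5,382.5,428.5): pass
E
```

```text
[[ 0.6448 -0.1758]
 [ 0.6309 -0.0887]
 [ 0.6297 -0.0666]
 [ 0.6214  0.0047]
 [ 0.6209  0.0226]
 [ 0.6173  0.0945]] [-0.102   0.6239] 5.824576251338148 [0.6405 0.6313 0.6223 0.6136]
[[ 0.608   0.1136]
 [ 0.6099  0.0963]
 [ 0.616   0.0358]
 [ 0.6164  0.0054]
 [ 0.6245 -0.0767]
 [ 0.632  -0.1589]] [-0.0866  0.618 ] 4.9486326777083045 [0.6321 0.6243 0.6166 0.6093]
```

Request:
{"method": "jog_arm", "body": {"series": [[[0,-0.03,0],[0,-10.7,0],0.087],[[0,0,0],[0,-10.7,0],0.087],[[0,0,0],[0,-10.7,0],0.087],[[0,0,0],[0,-10.7,0],0.087],[[0,0,0],[0,-10.7,0],0.087],[[0,0,0],[0,-10.7,0],0.087],[[0,0,0],[0,-10.7,0],0.087]]}}

```text
time_s: 0.98
tcp_pos: [0.1737, -0.6, 0.2519]
ee_rot: [[-1.0, -0.0, 0.024], [-0.024, 0.001, -1.0], [0.0, -1.0, -0.001]]
wrist_force: [-0.2, 0.2, 0.6]
gripper_width: 0.997
```

Request:
{"method": "jog_arm", "body": {"series": [[[-0.0326,0,-0.0468],[0,0,0],0.087],[[-0.0326,0,-0.0468],[0,0,0],0.087],[[-0.0326,0,-0.0468],[0,0,0],0.087],[[-0.0326,0,-0.0468],[0,0,0],0.087],[[-0.0326,0,-0.0468],[0,0,0],0.087],[[-0.0326,0,-0.0468],[0,0,0],0.087],[[-0.0326,0,-0.0468],[0,0,0],0.087],[[-0.0326,0,-0.0468],[0,0,0],0.087],[[-0.0326,0,-0.0468],[0,-0.5,0],0.087],[[0,0,0],[0,0,0],0.087]]}}

```text
time_s: 2.22
tcp_pos: [0.461, -0.1711, 0.252]
ee_rot: [[-0.999, -0.001, 0.032], [-0.032, 0.0, -0.999], [0.001, -1.0, -0.0]]
wrist_force: [-0.5, -0.6, 0.7]
gripper_width: 0.998
```

Request:
{"method": "jog_arm", "body": {"series": [[[0.0035,0.04,0],[0,0,0],0.087],[[0,0.04,0],[0,0,0],0.087],[[0,0.04,0],[0,0,0],0.087],[[0,0.027,0],[0,0,0],0.087],[[0,0,0],[0,0,0],0.087]]}}

```text
time_s: 2.85
tcp_pos: [0.4537, -0.1744, 0.1036]
ee_rot: [[-1.0, -0.006, 0.026], [-0.026, 0.0, -1.0], [0.006, -1.0, -0.001]]
wrist_force: [-0.3, 0.4, 0.2]
gripper_width: 1.003
```

```bash
python3 - <<'E'
from h import *
a=snap('top','t1');b=snap('scene','s1')
a=cv2.resize(a[225:385,330:480],(480,512));b=cv2.resize(b[120:260,195:345],(300,280))
o=np.zeros((512,780,3),np.uint8);o[:,:480]=a;o[:280,480:]=b
cv2.imwrite('pics/m1.png',cv2.convertScaleAbs(o[:,:,::-1],alpha=1.5))
E
```

```text
(no output)
```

View pics/m1.png

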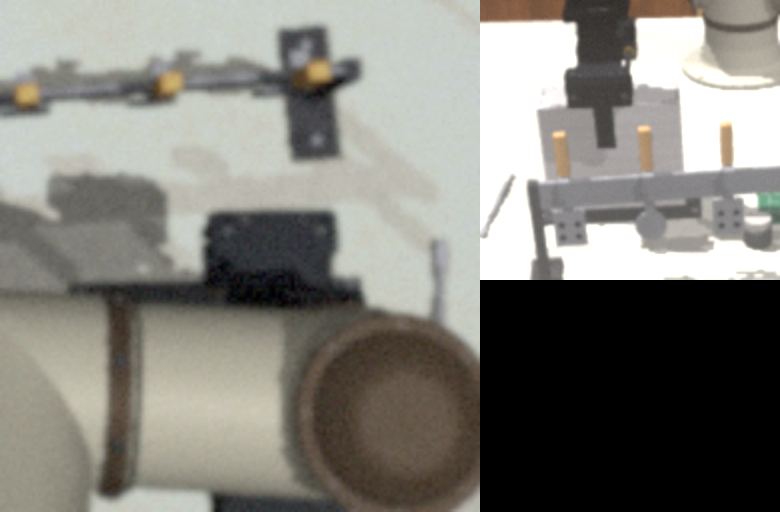

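The gripper straddles the lid. In the scene crop the finger is at (605,125) and the lid runs from 540 to 681, so it is centred. I'll close now.

Request:
{"method": "jog_arm", "body": {"series": [[[-0.003,0,-0.003],[0,0,0],0.087],[[0,0,0],[0,0,0],0.087],[[0,0,0],[0,0,0],0.0],[[0,0,0],[0,0,0],0.0],[[0,0,0],[0,0,0],0.0],[[0,0,0],[0,0,0],0.0],[[0,0,0],[0,0,0],0.0],[[0,0,0],[0,0,0],0.0]]}}

```text
time_s: 3.95
tcp_pos: [0.4586, -0.1709, 0.1054]
ee_rot: [[-1.0, -0.001, 0.027], [-0.027, -0.0, -1.0], [0.001, -1.0, -0.0]]
wrist_force: [-0.8, -0.1, 0.1]
gripper_width: 0.716
```

Request:
{"method": "jog_arm", "body": {"series": [[[0,-0.005,0],[0,0,0],0.0],[[0,-0.02,0],[0,0,0],0.0],[[0,-0.025,0],[0,0,0],0.0],[[0,-0.025,0],[0,0,0],0.0],[[0,-0.025,0],[0,0,0],0.0],[[0,-0.025,0],[0,0,0],0.0],[[0,-0.025,0],[0,0,0],0.0],[[0,-0.015,0],[0,0,0],0.0],[[0,0,0],[0,0,0],0.0]]}}

```text
time_s: 5.08
tcp_pos: [0.4594, -0.1708, 0.2713]
ee_rot: [[-1.0, 0.002, 0.027], [-0.027, 0.0, -1.0], [-0.002, -1.0, -0.0]]
wrist_force: [0.4, 0.2, -2.0]
gripper_width: 0.712
```

Request:
{"method": "jog_arm", "body": {"series": [[[0.0006,0,-0.02],[0,0,0],0.0],[[0.0006,0,-0.04],[0,0,0],0.0],[[0.0006,0,-0.04],[0,0,0],0.0],[[0.0006,0,-0.04],[0,0,0],0.0],[[0.0006,0,-0.04],[0,0,0],0.0],[[0.0006,0,-0.04],[0,0,0],0.0],[[0.0006,0,-0.04],[0,0,0],0.0],[[0.0006,0,-0.036],[0,0,0],0.0],[[0,0,0],[0,0,0],0.0],[[0,0,0],[0,0,0],0.0]]}}

```text
time_s: 6.32
tcp_pos: [0.4455, 0.1246, 0.2695]
ee_rot: [[-1.0, -0.002, 0.027], [-0.027, -0.001, -1.0], [0.002, -1.0, 0.001]]
wrist_force: [-0.5, -0.3, -1.9]
gripper_width: 0.716
```

```bash
python3 - <<'E'
from h import *
a=snap('top','t2');b=snap('scene','s2')
a=cv2.resize(a[225:385,200:480],(560,320));b=cv2.resize(b[120:260,185:435],(750,420)[:2],interpolation=cv2.INTER_CUBIC)
cv2.imwrite('pics/m2.png',cv2.convertScaleAbs(np.vstack([b[150:],cv2.resize(a,(750,330)) if 0 else cv2.copyMakeBorder(a,0,0,0,190,0)])[:,:,::-1],alpha=1.5))
print(sense()['tcp_pos'])
E
```

```text
[0.44582012 0.12414224 0.26995871]
```

View pics/m2.png

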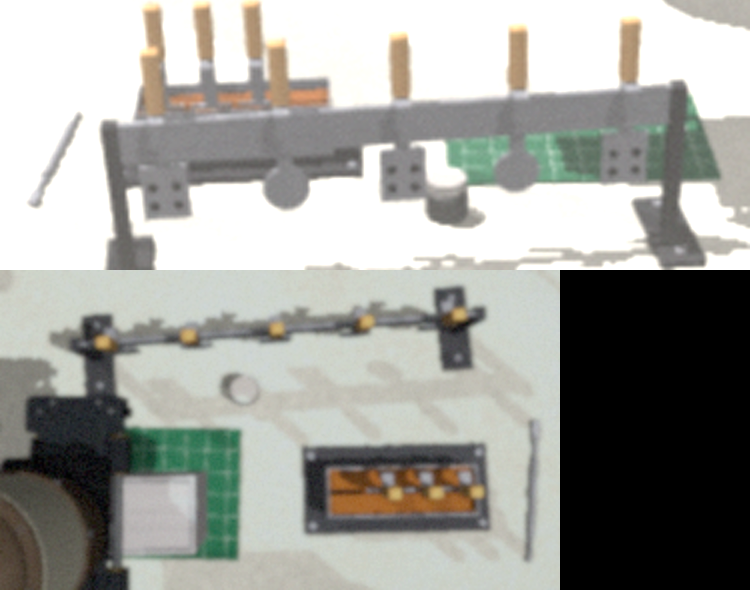

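Three paddles stand in the tin, with grips in the top crop at (396,494), (436,494) and (476,492). The slot on the +y side is empty. The lid hangs over the mat, so I'll lower it.

Request:
{"method": "jog_arm", "body": {"series": [[[0,0.03,0],[0,0,0],0.0],[[0,0.03,0],[0,0,0],0.0],[[0,0.03,0],[0,0,0],0.0],[[0,0.03,0],[0,0,0],0.0],[[0,0.03,0],[0,0,0],0.0],[[0,0.01,0],[0,0,0],0.0],[[0,0.006,0],[0,0,0],0.0],[[0,0,0],[0,0,0],0.0],[[0,0.003,0],[0,0,0],0.0],[[0,0,0],[0,0,0],0.0]]}}

```text
time_s: 7.68
tcp_pos: [0.4463, 0.125, 0.1019]
ee_rot: [[-1.0, 0.001, 0.027], [-0.027, 0.001, -1.0], [-0.001, -1.0, -0.0]]
wrist_force: [0.7, 0.1, -2.2]
gripper_width: 0.713
```

Request:
{"method": "jog_arm", "body": {"series": [[[0,0.0015,0],[0,0,0],0.0],[[0,0.001,0],[0,0,0],0.0],[[0,0.0005,0],[0,0,0],0.0],[[0,0,0],[0,0,0],0.0]]}}

```text
time_s: 8.18
tcp_pos: [0.4461, 0.1249, 0.0985]
ee_rot: [[-1.0, -0.0, 0.027], [-0.027, -0.0, -1.0], [0.0, -1.0, 0.0]]
wrist_force: [0.3, -0.1, -2.2]
gripper_width: 0.711
```

Request:
{"method": "jog_arm", "body": {"series": [[[0,0.001,0],[0,0,0],0.0],[[0,0,0],[0,0,0],0.0]]}}

```text
time_s: 8.43
tcp_pos: [0.4462, 0.125, 0.0982]
ee_rot: [[-1.0, 0.0, 0.027], [-0.027, 0.0, -1.0], [-0.0, -1.0, -0.0]]
wrist_force: [-2.7, -0.3, 6.1]
gripper_width: 0.713
```

Request:
{"method": "jog_arm", "body": {"series": [[[0,0,0],[0,0,0],0.087],[[0,0,0],[0,0,0],0.087],[[0,0,0],[0,0,0],0.087],[[0,-0.03,0],[0,0,0],0.087],[[0,-0.05,0],[0,0,0],0.087],[[0,-0.05,0],[0,0,0],0.087]]}}

```text
time_s: 9.18
tcp_pos: [0.446, 0.1248, 0.2288]
ee_rot: [[-1.0, -0.0, 0.027], [-0.027, -0.0, -1.0], [0.0, -1.0, 0.0]]
wrist_force: [-0.3, 0.9, -0.6]
gripper_width: 0.994
```

```bash
cat > tin.py <<'E'
from h import *
np.set_printoptions(precision=4,suppress=True)
def tin(im):
    h=cv2.cvtColor(im,cv2.COLOR_RGB2HSV);g=cv2.cvtColor(im,cv2.COLOR_RGB2GRAY)
    m=cv2.inRange(h,(12,90,95),(24,255,255));m[:320]=0;m[400:]=0;m[:,:330]=0;m[:,470:]=0
    for c in sorted(cv2.findContours(m,0,2)[0],key=lambda c:c[:,0,0].mean()):
        if cv2.contourArea(c)>5:
            M=cv2.moments(c);p=(M['m10']/M['m00'],M['m01']/M['m00']);print('grip px',p,cv2.boundingRect(c),ray('top',*p,.146)[:2])
    m=(g<62).astype(np.uint8)*255;m[:300]=0;m[420:]=0;m[:,:320]=0;m[:,452:]=0
    m=cv2.morphologyEx(m,cv2.MORPH_CLOSE,np.ones((9,9)));c=max(cv2.findContours(m,0,2)[0],key=cv2.contourArea)
    r=cv2.minAreaRect(c);B=np.array([ray('top',*p,.006)[:2] for p in cv2.boxPoints(r)]);print('sole',r,'ctr',B.mean(0),[np.linalg.norm(B[i]-B[i-1]) for i in range(4)]);print(B)
if __name__=='__main__':
    tin(cv2.imread('pics/t2.png')[:,:,::-1]); tin(snap('top','t3')); print(sense()['tcp_pos'],sense()['gripper_width'])
E
python3 tin.py
```

```text
grip px (368.52777777777777, 330.04761904761904) (365, 325, 12, 9) [ 0.4706 -0.0924]
grip px (387.3086419753086, 328.962962962963) (385, 326, 6, 6) [ 0.4735 -0.1301]
grip px (398.059558117195, 340.79090617995513) (365, 333, 70, 14) [ 0.4507 -0.1516]
grip px (405.8703703703703, 328.77777777777777) (404, 326, 6, 6) [ 0.4746 -0.1673]
grip px (425.0579710144927, 327.6521739130435) (422, 324, 7, 8) [ 0.4777 -0.2058]
grip px (438.04678362573094, 335.46198830409355) (435, 333, 7, 6) [ 0.4629 -0.2316]
sole ((397.4455871582031, 333.76959228515625), (41.694915771484375, 90.58280181884766), 88.60282135009766) ctr [ 0.4572 -0.1713] [np.float64(0.09488903737412646), np.float64(0.21172018364654857), np.float64(0.09483116985908746), np.float64(0.20870200597471383)]
[[ 0.4999 -0.0645]
 [ 0.5093 -0.276 ]
 [ 0.4145 -0.2765]
 [ 0.405  -0.068 ]]
grip px (368.5375, 330.025) (365, 325, 13, 9) [ 0.4706 -0.0924]
grip px (387.13333333333327, 328.88) (385, 326, 6, 6) [ 0.4737 -0.1298]
grip px (398.2772435897436, 340.7785256410256) (365, 333, 70, 14) [ 0.4507 -0.152 ]
grip px (405.48717948717945, 328.46153846153845) (404, 326, 5, 5) [ 0.4753 -0.1666]
grip px (425.05303030303025, 327.8181818181818) (422, 325, 7, 7) [ 0.4774 -0.2058]
grip px (438.0, 335.57471264367814) (435, 333, 7, 6) [ 0.4626 -0.2315]
sole ((397.44140625, 333.92181396484375), (41.58017349243164, 90.59024810791016), 88.69805145263672) ctr [ 0.4568 -0.1713] [np.float64(0.09462434111835469), np.float64(0.2117137979622555), np.float64(0.09456191620556725), np.float64(0.2087044637103931)]
[[ 0.4996 -0.0646]
 [ 0.5087 -0.2761]
 [ 0.4141 -0.2764]
 [ 0.405  -0.0679]]
[0.4499 0.1262 0.2363] 1.0034169954873087
```

Request:
{"method": "jog_arm", "body": {"series": [[[-0.0012,0,0.03],[0,0,0],0.04],[[-0.0012,0,0.05],[0,0,0],0.04],[[-0.0012,0,0.05],[0,0,0],0.04],[[-0.0012,0,0.05],[0,0,0],0.04],[[-0.0012,0,0.05],[0,0,0],0.04],[[-0.0012,0,0.046],[0,0,0],0.04],[[0,0,0],[0,0,0],0.04],[[0,0,0],[0,0,0],0.04],[[0,0,0],[0,0,0],0.04]]}}

```text
time_s: 10.35
tcp_pos: [0.4608, -0.1499, 0.2275]
ee_rot: [[-1.0, 0.0, 0.028], [-0.028, 0.0, -1.0], [-0.0, -1.0, -0.0]]
wrist_force: [1.1, -0.3, -0.1]
gripper_width: 0.461
```

Request:
{"method": "jog_arm", "body": {"series": [[[0,0.03,0.001],[0,0,0],0.04],[[0,0.03,0],[0,0,0],0.04],[[0,0.03,0],[0,0,0],0.04],[[0,0.025,0],[0,0,0],0.04],[[0,0.0075,0],[0,0,0],0.04],[[0,0,0],[0,0,0],0.04],[[0,0,0],[0,0,0],0.04]]}}

```text
time_s: 11.22
tcp_pos: [0.4618, -0.1516, 0.1062]
ee_rot: [[-1.0, 0.002, 0.028], [-0.028, -0.0, -1.0], [-0.002, -1.0, 0.0]]
wrist_force: [-0.4, -0.3, 0.3]
gripper_width: 0.461
```

```bash
python3 - <<'E'
from h import *
b=snap('scene','s3');b=cv2.resize(b[130:250,215:355],(700,600),interpolation=cv2.INTER_CUBIC)
cv2.imwrite('pics/m3.png',cv2.convertScaleAbs(b[:,:,::-1],alpha=1.4));print(sense()['tcp_pos'],sense()['wrist_force'])
E
```

```text
[ 0.46169839 -0.15167592  0.10620499] [-0.2489365  -0.64117706 -0.7666528 ]
```

View pics/m3.png

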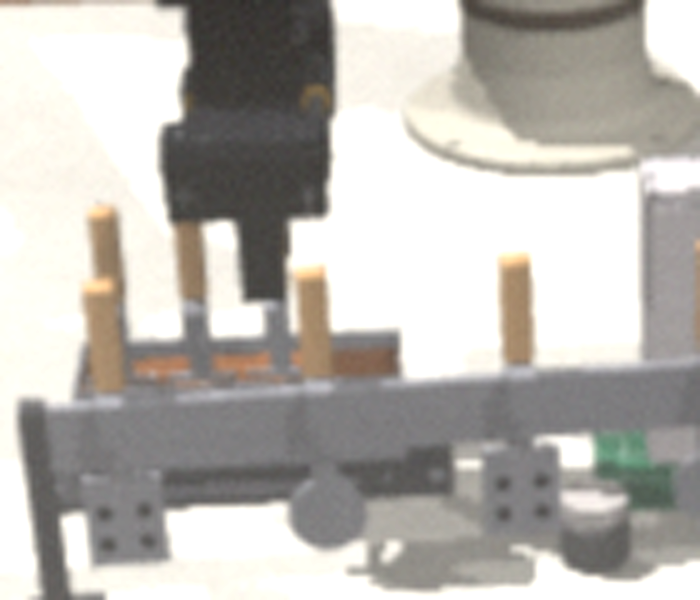

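The finger at (265,250) lines up with the third paddle, whose hook is at (275,310). The slight offset matches the tilt of its neighbour at (190→197). I'll close and lift.

Request:
{"method": "jog_arm", "body": {"series": [[[0,0,0],[0,0,0],0.0],[[0,0,0],[0,0,0],0.0],[[0,0,0],[0,0,0],0.0],[[0,0,0],[0,0,0],0.0],[[0,0,0],[0,0,0],0.0],[[0,-0.01,0],[0,0,0],0.0],[[0,-0.02,0],[0,0,0],0.0],[[0,-0.02,0],[0,0,0],0.0],[[0,-0.02,0],[0,0,0],0.0],[[0,-0.01,0],[0,0,0],0.0]]}}

```text
time_s: 12.52
tcp_pos: [0.462, -0.1518, 0.1867]
ee_rot: [[-1.0, 0.004, 0.027], [-0.027, -0.0, -1.0], [-0.004, -1.0, 0.0]]
wrist_force: [-1.2, 0.5, -0.3]
gripper_width: 0.137
```

Request:
{"method": "jog_arm", "body": {"series": [[[-0.02,0,-0.02],[0,0,0],0.0],[[-0.03,0,-0.04],[0,0,0],0.0],[[-0.03,0,-0.04],[0,0,0],0.0],[[-0.03,0,-0.04],[0,0,0],0.0],[[-0.01,0,-0.0252],[0,0,0],0.0],[[0,0,0],[0,-3.7,0],0.0],[[0,0,0],[0,0,0],0.0],[[0,0,0],[0,0,0],0.0]]}}

```text
time_s: 13.52
tcp_pos: [0.5762, 0.0164, 0.185]
ee_rot: [[-0.996, -0.0, 0.09], [-0.09, 0.0, -0.996], [0.0, -1.0, -0.0]]
wrist_force: [-0.3, 0.2, -1.0]
gripper_width: 0.138
```

```bash
python3 - <<'E'
from h import *
a=snap('top','t4');b=snap('scene','s4')
a=cv2.resize(a[220:310,230:450],(792,324),interpolation=cv2.INTER_CUBIC);b=cv2.resize(b[130:265,215:415],(400,270),interpolation=cv2.INTER_CUBIC)
o=np.zeros((594,792,3),np.uint8);o[:324]=a;o[324:,:400]=b
cv2.imwrite('pics/m4.png',cv2.convertScaleAbs(o[:,:,::-1],alpha=1.4));print(sense()['tcp_pos'],sense()['wrist_force'])
E
```

```text
[0.57621514 0.01619796 0.18513914] [-0.55458688  0.4950739  -0.60351553]
```

View pics/m4.png

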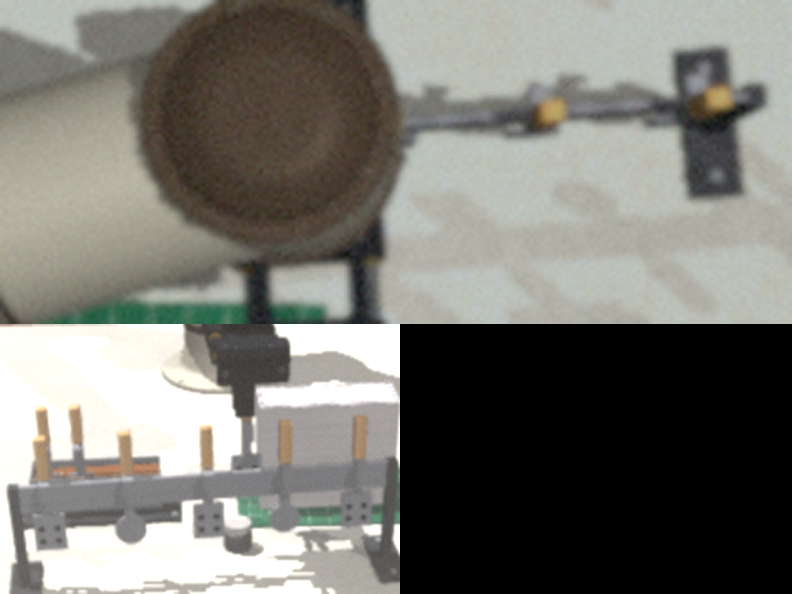

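Request:
{"method": "jog_arm", "body": {"series": [[[-0.0122,0,0.001],[0,0,0],0.0],[[-0.0122,0,0.001],[0,0,0],0.0],[[-0.0122,0,0.001],[0,0,0],0.0],[[0,0,0],[0,0,0],0.0],[[0,0,0],[0,0,0],0.0]]}}

```text
time_s: 14.25
tcp_pos: [0.6128, 0.0169, 0.1847]
ee_rot: [[-0.996, -0.001, 0.091], [-0.091, -0.0, -0.996], [0.001, -1.0, 0.0]]
wrist_force: [0.2, 0.9, -0.7]
gripper_width: 0.134
```

```bash
python3 - <<'E'
from h import *
np.set_printoptions(precision=4,suppress=True)
b=snap('scene','s5');s=sense();p=s['tcp_pos'];print(p,s['wrist_force'])
b=cv2.resize(b[160:260,290:390],(600,600),interpolation=cv2.INTER_CUBIC)
cv2.imwrite('pics/m5.png',cv2.convertScaleAbs(b[:,:,::-1],alpha=1.4))
# predicted pixels: held paddle's hook tip bottom outer, hook top outer; bar top
o=p-[0,0,.1002];ax=np.array([.996,.09,0])
f=lambda q:(proj('scene',q)-[290,160])*6
print('tip bottom outer',f(o+ax*.01925+[0,0,.07]),'hook top outer',f(o+ax*.01925+[0,0,.09]),'blade bottom',f(o))
E
```

```text
[0.6127 0.0169 0.1849] [ 0.0379  0.4212 -0.0467]
tip bottom outer [290.411  224.4521] hook top outer [290.1537 175.1891] blade bottom [284.7475 365.3302]
```

View pics/m5.png

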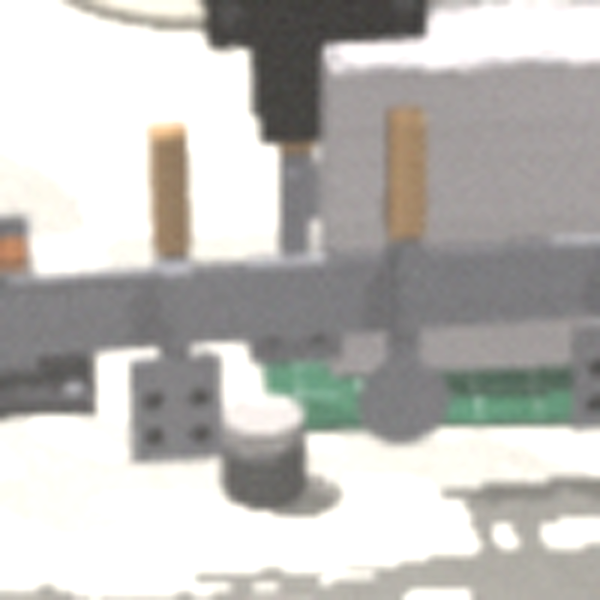

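The held paddle's stem is at (296,200), behind the bar edge at y≈255, between hung_3 at x≈170 and hung_4 at x≈405. It is well placed in the gap, so I'll lower it while watching the force.

Request:
{"method": "jog_arm", "body": {"series": [[[0,0.008,0],[0,0,0],0.0],[[0,0.006,0],[0,0,0],0.0],[[0,0.004,0],[0,0,0],0.0],[[0,0.004,0],[0,0,0],0.0],[[0,0.002,0],[0,0,0],0.0],[[0,0,0],[0,0,0],0.0]]}}

```text
time_s: 15.05
tcp_pos: [0.613, 0.0169, 0.1609]
ee_rot: [[-0.996, -0.0, 0.091], [-0.091, -0.0, -0.996], [0.0, -1.0, 0.0]]
wrist_force: [0.7, 0.5, -1.2]
gripper_width: 0.133
```

Request:
{"method": "jog_arm", "body": {"series": [[[0,0.004,0],[0,0,0],0.0],[[0,0.004,0],[0,0,0],0.0],[[0,0.002,0],[0,0,0],0.0],[[0,0,0],[0,0,0],0.0]]}}

```text
time_s: 15.55
tcp_pos: [0.6129, 0.0169, 0.1508]
ee_rot: [[-0.996, -0.001, 0.091], [-0.091, -0.0, -0.996], [0.001, -1.0, 0.0]]
wrist_force: [0.4, 0.1, -1.2]
gripper_width: 0.138
```

Request:
{"method": "jog_arm", "body": {"series": [[[-0.001,0.001,0],[0,0,0],0.0],[[-0.001,0,0],[0,0,0],0.0],[[-0.001,0,0],[0,0,0],0.0],[[0,0,0],[0,0,0],0.0]]}}

```text
time_s: 16.05
tcp_pos: [0.6161, 0.0172, 0.1501]
ee_rot: [[-0.996, 0.0, 0.091], [-0.091, 0.0, -0.996], [-0.0, -1.0, -0.0]]
wrist_force: [-1.4, 0.6, -0.7]
gripper_width: 0.135
```

Request:
{"method": "jog_arm", "body": {"series": [[[0,0.001,0],[0,0,0],0.0],[[0,0,0],[0,0,0],0.04],[[0,0,0],[0,0,0],0.04],[[0,0,0],[0,0,0],0.04],[[0,0,0],[0,0,0],0.04],[[0,-0.02,0],[0,0,0],0.04],[[0,-0.03,0],[0,0,0],0.04],[[0,-0.03,0],[0,0,0],0.04]]}}

```text
time_s: 17.05
tcp_pos: [0.6159, 0.0172, 0.2298]
ee_rot: [[-0.996, -0.0, 0.091], [-0.091, -0.0, -0.996], [0.0, -1.0, 0.0]]
wrist_force: [-0.3, -0.1, -0.1]
gripper_width: 0.454
```

```bash
python3 - <<'E'
from h import *
np.set_printoptions(precision=4,suppress=True)
b=snap('scene','s6');s=sense();p=s['tcp_pos'];print(p,s['wrist_force'])
b=cv2.resize(b[150:260,215:415],(800,440),interpolation=cv2.INTER_CUBIC)
cv2.imwrite('pics/m6.png',cv2.convertScaleAbs(b[:,:,::-1],alpha=1.4))
E
```

```text
[0.6183 0.0171 0.235 ] [1.7315 0.1748 4.8609]
```

View pics/m6.png

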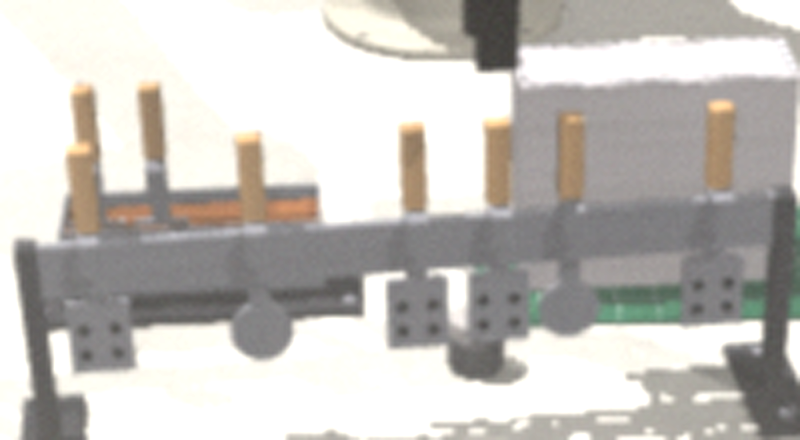

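The first paddle hangs at (498,160) in the crop, between hung_3 at 413 and hung_4 at 570, with nothing disturbed. Next I'll check whether the tin has moved.

```bash
python3 - <<'E'
from tin import *
a=snap('top','t6');tin(a)
E
```

```text
grip px (376.2790202342918, 329.2843450479233) (365, 325, 26, 9) [ 0.4724 -0.108 ]
grip px (396.7204428627916, 340.9723210755239) (365, 333, 69, 14) [ 0.4503 -0.1489]
grip px (438.0925925925926, 335.55555555555554) (435, 333, 7, 6) [ 0.4627 -0.2317]
sole ((397.4438171386719, 333.75140380859375), (41.7619514465332, 90.52171325683594), 88.56790161132812) ctr [ 0.4572 -0.1713] [np.float64(0.09504050684359915), np.float64(0.21158447664830463), np.float64(0.09498432276699849), np.float64(0.20856327114740278)]
[[ 0.4999 -0.0646]
 [ 0.5095 -0.2759]
 [ 0.4145 -0.2765]
 [ 0.4049 -0.0681]]
```

Request:
{"method": "jog_arm", "body": {"series": [[[0.015,0,0.017],[0,0,0],0.04],[[0.032,0,0.0356],[0,0,0],0.04],[[0.032,0,0.0356],[0,0,0],0.04],[[0.032,0,0.0356],[0,0,0],0.04],[[0.032,0,0.0356],[0,0,0],0.04],[[0.0309,0,0.0343],[0,3.6,0],0.04],[[0,0,0],[0,0,0],0.04],[[0,0,0],[0,0,0],0.04],[[0,0,0],[0,0,0],0.04]]}}

```text
time_s: 18.27
tcp_pos: [0.4607, -0.1911, 0.2287]
ee_rot: [[-1.0, -0.001, 0.03], [-0.03, 0.0, -1.0], [0.001, -1.0, -0.0]]
wrist_force: [-0.4, -0.8, -0.1]
gripper_width: 0.459
```

Request:
{"method": "jog_arm", "body": {"series": [[[0,0.03,0.0005],[0,0,0],0.04],[[0,0.03,0],[0,0,0],0.04],[[0,0.03,0],[0,0,0],0.04],[[0,0.025,0],[0,0,0],0.04],[[0,0.0077,0],[0,0,0],0.04],[[0,0,0],[0,0,0],0.04],[[0,0,0],[0,0,0],0.04]]}}

```text
time_s: 19.15
tcp_pos: [0.4615, -0.192, 0.1074]
ee_rot: [[-1.0, 0.002, 0.029], [-0.029, -0.0, -1.0], [-0.002, -1.0, 0.0]]
wrist_force: [-0.1, -0.3, -1.0]
gripper_width: 0.461
```

Request:
{"method": "jog_arm", "body": {"series": [[[0,0,0],[0,0,0],0.0],[[0,0,0],[0,0,0],0.0],[[0,0,0],[0,0,0],0.0],[[0,0,0],[0,0,0],0.0],[[0,0,0],[0,0,0],0.0],[[0,-0.01,0],[0,0,0],0.0],[[0,-0.02,0],[0,0,0],0.0],[[0,-0.02,0],[0,0,0],0.0],[[0,-0.02,0],[0,0,0],0.0],[[0,-0.01,0],[0,0,0],0.0]]}}

```text
time_s: 20.4
tcp_pos: [0.4619, -0.1921, 0.1879]
ee_rot: [[-1.0, 0.004, 0.029], [-0.029, -0.0, -1.0], [-0.004, -1.0, 0.0]]
wrist_force: [0.5, -0.1, -0.9]
gripper_width: 0.131
```

Request:
{"method": "jog_arm", "body": {"series": [[[-0.015,0,-0.0146],[0,0,0],0.0],[[-0.035,0,-0.034],[0,0,0],0.0],[[-0.035,0,-0.034],[0,0,0],0.0],[[-0.0365,0,-0.035],[0,0,0],0.0],[[0,0,0],[0,-3.5,0],0.0],[[-0.0134,0,0.0012],[0,0,0],0.0],[[-0.0134,0,0.0012],[0,0,0],0.0],[[-0.0134,0,0.0012],[0,0,0],0.0],[[0,0,0],[0,0,0],0.0],[[0,0,0],[0,0,0],0.0]]}}

```text
time_s: 21.65
tcp_pos: [0.6187, -0.0713, 0.1862]
ee_rot: [[-0.996, -0.001, 0.089], [-0.089, 0.0, -0.996], [0.001, -1.0, -0.0]]
wrist_force: [-0.1, -0.2, -1.2]
gripper_width: 0.135
```

Request:
{"method": "jog_arm", "body": {"series": [[[-0.0015,0.008,0],[0,0,0],0.0],[[0,0.006,0],[0,0,0],0.0],[[0,0.004,0],[0,0,0],0.0],[[0,0.004,0],[0,0,0],0.0],[[0,0.002,0],[0,0,0],0.0],[[0,0,0],[0,0,0],0.0]]}}

```text
time_s: 22.4
tcp_pos: [0.6204, -0.0709, 0.1622]
ee_rot: [[-0.996, -0.0, 0.09], [-0.09, -0.0, -0.996], [0.0, -1.0, 0.0]]
wrist_force: [-0.5, 0.7, 0.3]
gripper_width: 0.135
```

Request:
{"method": "jog_arm", "body": {"series": [[[0,0.004,0],[0,0,0],0.0],[[0,0.004,0],[0,0,0],0.0],[[0,0.003,0],[0,0,0],0.0],[[-0.001,0,0],[0,0,0],0.0],[[-0.001,0,0],[0,0,0],0.0],[[-0.001,0,0],[0,0,0],0.0],[[0,0,0],[0,0,0],0.0]]}}

```text
time_s: 23.28
tcp_pos: [0.6236, -0.0706, 0.1515]
ee_rot: [[-0.996, 0.0, 0.09], [-0.09, 0.0, -0.996], [-0.0, -1.0, 0.0]]
wrist_force: [0.1, -0.6, -0.7]
gripper_width: 0.139
```

Request:
{"method": "jog_arm", "body": {"series": [[[0,0.001,0],[0,0,0],0.0],[[0,0,0],[0,0,0],0.04],[[0,0,0],[0,0,0],0.04],[[0,0,0],[0,0,0],0.04],[[0,0,0],[0,0,0],0.04],[[0,-0.02,0],[0,0,0],0.04],[[0,-0.03,0],[0,0,0],0.04],[[0,-0.03,0],[0,0,0],0.04],[[0,0,0],[0,0,0],0.04]]}}

```text
time_s: 24.4
tcp_pos: [0.625, -0.0706, 0.2335]
ee_rot: [[-0.996, 0.006, 0.09], [-0.09, 0.0, -0.996], [-0.006, -1.0, 0.0]]
wrist_force: [-0.4, -0.2, -0.3]
gripper_width: 0.46
```

```bash
python3 - <<'E'
from tin import *
a=snap('top','t7');tin(a)
b=snap('scene','s7');s=sense();p=s['tcp_pos'];print(p,s['wrist_force'])
b=cv2.resize(b[150:260,215:415],(800,440),interpolation=cv2.INTER_CUBIC)
cv2.imwrite('pics/m7.png',cv2.convertScaleAbs(b[:,:,::-1],alpha=1.4))
E
```

```text
grip px (386.7189743589743, 329.0948717948718) (365, 324, 50, 10) [ 0.4732 -0.1289]
grip px (397.033233632436, 341.2662013958126) (365, 337, 70, 10) [ 0.4497 -0.1495]
grip px (425.3076923076923, 327.1923076923077) (423, 324, 6, 7) [ 0.4786 -0.2064]
grip px (438.3, 335.52) (435, 333, 7, 6) [ 0.4628 -0.2321]
sole ((397.41778564453125, 333.83331298828125), (41.648292541503906, 90.45001220703125), 88.51213073730469) ctr [ 0.457  -0.1712] [np.float64(0.09477289972333218), np.float64(0.21141182725112784), np.float64(0.09471965995120013), np.float64(0.20840112238575223)]
[[ 0.4995 -0.0646]
 [ 0.5093 -0.2757]
 [ 0.4146 -0.2764]
 [ 0.4048 -0.0682]]
[ 0.6231 -0.0705  0.23  ] [ 0.0446 -0.0138 -0.1786]
```

View pics/m7.png

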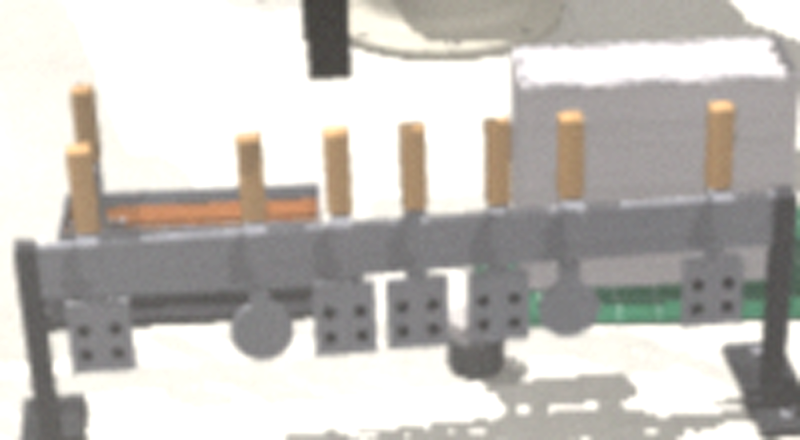

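The second paddle hangs at (337,170), between hung_2 at 252 and hung_3 at 413. The tin has not moved. Now the last paddle.

Request:
{"method": "jog_arm", "body": {"series": [[[0.0155,0,0.0128],[0,0,0],0.04],[[0.032,0,0.0268],[0,0,0],0.04],[[0.032,0,0.0268],[0,0,0],0.04],[[0.032,0,0.0268],[0,0,0],0.04],[[0.032,0,0.0268],[0,0,0],0.04],[[0.032,0,0.0268],[0,3.5,0],0.04],[[0,0,0],[0,0,0],0.04],[[0,0,0],[0,0,0],0.04],[[0,0,0],[0,0,0],0.04]]}}

```text
time_s: 25.62
tcp_pos: [0.462, -0.2322, 0.23]
ee_rot: [[-1.0, -0.001, 0.03], [-0.03, 0.0, -1.0], [0.001, -1.0, -0.0]]
wrist_force: [-0.0, 0.5, 0.1]
gripper_width: 0.462
```

Request:
{"method": "jog_arm", "body": {"series": [[[0,0.03,0],[0,0,0],0.04],[[0,0.03,0],[0,0,0],0.04],[[0,0.03,0],[0,0,0],0.04],[[0,0.025,0],[0,0,0],0.04],[[0,0.009,0],[0,0,0],0.04],[[0,0,0],[0,0,0],0.04],[[0,0,0],[0,0,0],0.04]]}}

```text
time_s: 26.5
tcp_pos: [0.4628, -0.2326, 0.1074]
ee_rot: [[-1.0, 0.002, 0.029], [-0.029, -0.001, -1.0], [-0.002, -1.0, 0.001]]
wrist_force: [0.0, 0.5, -0.5]
gripper_width: 0.457
```

Request:
{"method": "jog_arm", "body": {"series": [[[0,0,0],[0,0,0],0.0],[[0,0,0],[0,0,0],0.0],[[0,0,0],[0,0,0],0.0],[[0,0,0],[0,0,0],0.0],[[0,0,0],[0,0,0],0.0],[[0,-0.01,0],[0,0,0],0.0],[[0,-0.02,0],[0,0,0],0.0],[[0,-0.02,0],[0,0,0],0.0],[[0,-0.02,0],[0,0,0],0.0],[[0,-0.01,0],[0,0,0],0.0]]}}

```text
time_s: 27.75
tcp_pos: [0.4629, -0.2326, 0.1879]
ee_rot: [[-1.0, 0.004, 0.029], [-0.029, -0.001, -1.0], [-0.004, -1.0, 0.001]]
wrist_force: [-0.3, -0.4, -0.0]
gripper_width: 0.136
```

Request:
{"method": "jog_arm", "body": {"series": [[[-0.016,0,-0.0082],[0,0,0],0.0],[[-0.037,0,-0.019],[0,0,0],0.0],[[-0.037,0,-0.019],[0,0,0],0.0],[[-0.038,0,-0.0197],[0,0,0],0.0],[[0,0,0],[0,-3.5,0],0.0],[[-0.0134,0,0.0012],[0,0,0],0.0],[[-0.0134,0,0.0012],[0,0,0],0.0],[[-0.0134,0,0.0012],[0,0,0],0.0],[[0,0,0],[0,0,0],0.0],[[0,0,0],[0,0,0],0.0]]}}

```text
time_s: 29.0
tcp_pos: [0.628, -0.1631, 0.1862]
ee_rot: [[-0.996, -0.001, 0.089], [-0.089, 0.0, -0.996], [0.001, -1.0, -0.0]]
wrist_force: [-0.3, 0.6, -0.7]
gripper_width: 0.131
```

Request:
{"method": "jog_arm", "body": {"series": [[[-0.001,0.008,0],[0,0,0],0.0],[[0,0.006,0],[0,0,0],0.0],[[0,0.004,0],[0,0,0],0.0],[[0,0.004,0],[0,0,0],0.0],[[0,0.002,0],[0,0,0],0.0],[[0,0,0],[0,0,0],0.0]]}}

```text
time_s: 29.75
tcp_pos: [0.6292, -0.1629, 0.1622]
ee_rot: [[-0.996, -0.0, 0.09], [-0.09, 0.0, -0.996], [0.0, -1.0, -0.0]]
wrist_force: [-0.8, 0.5, -0.9]
gripper_width: 0.136
```

Request:
{"method": "jog_arm", "body": {"series": [[[0,0.004,0],[0,0,0],0.0],[[0,0.004,0],[0,0,0],0.0],[[0,0.003,0],[0,0,0],0.0],[[-0.001,0,0],[0,0,0],0.0],[[-0.001,0,0],[0,0,0],0.0],[[-0.001,0,0],[0,0,0],0.0],[[0,0,0],[0,0,0],0.0]]}}

```text
time_s: 30.62
tcp_pos: [0.6324, -0.1627, 0.1515]
ee_rot: [[-0.996, 0.0, 0.09], [-0.09, -0.0, -0.996], [-0.0, -1.0, 0.0]]
wrist_force: [0.8, 0.8, -0.4]
gripper_width: 0.132
```

Request:
{"method": "jog_arm", "body": {"series": [[[0,0.001,0],[0,0,0],0.0],[[0,0,0],[0,0,0],0.04],[[0,0,0],[0,0,0],0.04],[[0,0,0],[0,0,0],0.04],[[0,0,0],[0,0,0],0.04],[[0,-0.02,0],[0,0,0],0.04],[[0,-0.03,0],[0,0,0],0.04],[[0,-0.03,0],[0,0,0],0.04],[[0,0,0],[0,0,0],0.087]]}}

```text
time_s: 31.75
tcp_pos: [0.6337, -0.1629, 0.2336]
ee_rot: [[-0.996, 0.006, 0.09], [-0.09, -0.001, -0.996], [-0.006, -1.0, 0.001]]
wrist_force: [0.1, 0.1, -0.6]
gripper_width: 0.511
```

Request:
{"method": "jog_arm", "body": {"series": [[[0.015,0,-0.015],[0,0,0],0.087],[[0.032,0,-0.035],[0,0,0],0.087],[[0.032,0,-0.035],[0,0,0],0.087],[[0.03,0,-0.04],[0,0,0],0.087],[[0.02,0,-0.05],[0,0,0],0.087],[[0.02,0,-0.05],[0,0,0],0.087],[[0,0,-0.04],[0,3.5,0],0.087],[[0,0,0],[0,0,0],0.087],[[0,0,0],[0,0,0],0.087]]}}

```text
time_s: 32.88
tcp_pos: [0.4597, 0.0877, 0.2297]
ee_rot: [[-1.0, -0.001, 0.029], [-0.029, -0.001, -1.0], [0.001, -1.0, 0.001]]
wrist_force: [0.3, -0.2, 0.7]
gripper_width: 1.0
```

```bash
python3 - <<'E'
from tin import *
a=snap('top','t8');tin(a)
b=snap('scene','s8');s=sense();p=s['tcp_pos'];print(p,s['wrist_force'])
b=cv2.resize(b[150:260,215:415],(800,440),interpolation=cv2.INTER_CUBIC)
cv2.imwrite('pics/m8.png',cv2.convertScaleAbs(b[:,:,::-1],alpha=1.4))
E
```

```text
grip px (399.3330167774612, 328.68566001899336) (365, 324, 70, 10) [ 0.4746 -0.1542]
grip px (399.1990610328638, 341.22660406885757) (365, 336, 70, 11) [ 0.4499 -0.1539]
sole ((397.4499206542969, 333.7455139160156), (41.63416290283203, 90.57763671875), 88.72696685791016) ctr [ 0.4572 -0.1713] [np.float64(0.09476060661297199), np.float64(0.21169649045087277), np.float64(0.09469665892219244), np.float64(0.20868345160756857)]
[[ 0.5001 -0.0647]
 [ 0.5091 -0.2762]
 [ 0.4144 -0.2764]
 [ 0.4054 -0.0679]]
[0.46   0.0871 0.2299] [-0.4101 -0.2575 -0.1898]
```

View pics/m8.png

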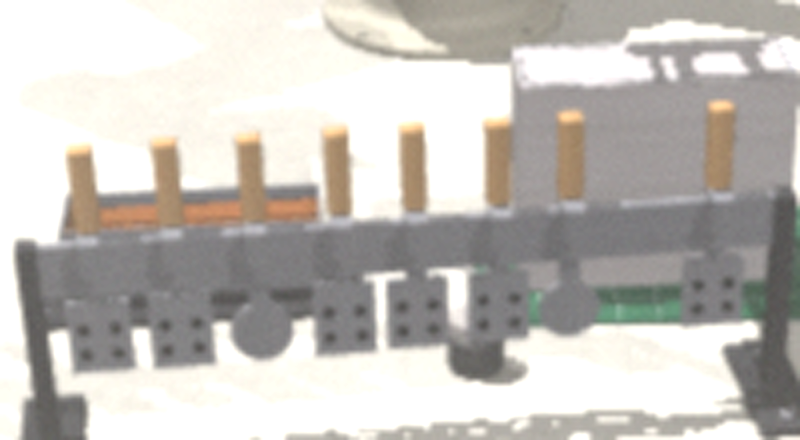

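All three paddles hang: at 165 between hung_1 (80) and hung_2 (250), at 337, and at 498. The tin is empty and has not moved. Now I'll fetch the lid.

Request:
{"method": "jog_arm", "body": {"series": [[[0.0127,0,-0.0383],[0,0.1,0],0.087],[[0,0.03,0],[0,0,0],0.087],[[0,0.03,0],[0,0,0],0.087],[[0,0.03,0],[0,0,0],0.087],[[0,0.03,0],[0,0,0],0.087],[[0,0.0107,0],[0,0,0],0.087],[[0,0,0],[0,0,0],0.087],[[0,0,0],[0,0,0],0.087],[[0,0,0],[0,0,0],0.087]]}}

```text
time_s: 34.1
tcp_pos: [0.4469, 0.1262, 0.1007]
ee_rot: [[-1.0, 0.002, 0.027], [-0.027, 0.001, -1.0], [-0.002, -1.0, -0.001]]
wrist_force: [-0.6, 0.1, 0.6]
gripper_width: 0.998
```

Request:
{"method": "jog_arm", "body": {"series": [[[0.0007,0.002,0.0012],[0,0,0],0.087],[[0,0,0],[0,0,0],0.087],[[0,0,0],[0,0,0],0.0],[[0,0,0],[0,0,0],0.0],[[0,0,0],[0,0,0],0.0],[[0,0,0],[0,0,0],0.0],[[0,0,0],[0,0,0],0.0],[[0,0,0],[0,0,0],0.0]]}}

```text
time_s: 35.1
tcp_pos: [0.4456, 0.1246, 0.0976]
ee_rot: [[-1.0, -0.0, 0.027], [-0.027, 0.0, -1.0], [0.0, -1.0, -0.0]]
wrist_force: [0.8, -0.5, -1.0]
gripper_width: 0.709
```

Request:
{"method": "jog_arm", "body": {"series": [[[0,-0.01,0],[0,0,0],0.0],[[0,-0.03,0],[0,0,0],0.0],[[0,-0.03,0],[0,0,0],0.0],[[0,-0.015,0],[0,0,0],0.0],[[0,0,0],[0,0,0],0.0],[[0,0,0],[0,0,0],0.0]]}}

```text
time_s: 35.85
tcp_pos: [0.4449, 0.1243, 0.1819]
ee_rot: [[-1.0, -0.002, 0.027], [-0.027, -0.0, -1.0], [0.002, -1.0, 0.0]]
wrist_force: [-0.4, -0.6, -1.3]
gripper_width: 0.714
```

```bash
python3 - <<'E'
from tin import *
a=snap('top','t9');tin(a);s=sense();print(s['tcp_pos'],s['wrist_force'])
a0=cv2.imread('pics/t8.png')[:,:,::-1];d=cv2.absdiff(a,np.ascontiguousarray(a0))[300:385,345:460].max(2);print('changed px in tin area',(d>40).sum())
E
```

```text
grip px (399.5835721107927, 328.69436485195797) (365, 324, 70, 10) [ 0.4745 -0.1547]
grip px (399.6155321188878, 341.1850431447747) (365, 336, 70, 11) [ 0.45   -0.1547]
sole ((397.4630126953125, 333.8341369628906), (41.45642852783203, 90.599853515625), 88.72696685791016) ctr [ 0.457  -0.1713] [np.float64(0.09435028878807233), np.float64(0.21173529921293813), np.float64(0.09428662364324712), np.float64(0.20873457309367965)]
[[ 0.4997 -0.0647]
 [ 0.5087 -0.2762]
 [ 0.4144 -0.2765]
 [ 0.4054 -0.0679]]
[0.4449 0.1242 0.1817] [-0.184   0.6585 -2.4718]
changed px in tin area 0
```

Request:
{"method": "jog_arm", "body": {"series": [[[-0.0008,0,0.02],[0,0,0],0.0],[[-0.0008,0,0.046],[0,0,0],0.0],[[-0.0008,0,0.046],[0,0,0],0.0],[[-0.0008,0,0.046],[0,0,0],0.0],[[-0.0008,0,0.046],[0,0,0],0.0],[[-0.0008,0,0.046],[0,0,0],0.0],[[-0.0009,0,0.0459],[0,0,0],0.0],[[0,0,0],[0,0,0],0.0],[[0,0,0],[0,0,0],0.0],[[0,0,0],[0,0,0],0.0]]}}

```text
time_s: 37.15
tcp_pos: [0.4591, -0.1701, 0.1823]
ee_rot: [[-1.0, -0.001, 0.028], [-0.028, 0.0, -1.0], [0.001, -1.0, -0.0]]
wrist_force: [-0.1, 0.3, -2.4]
gripper_width: 0.711
```

Request:
{"method": "jog_arm", "body": {"series": [[[0.0005,0.015,0.0012],[0,0,0],0.0],[[0,0.009,0],[0,0,0],0.0],[[0,0,0],[0,0,0],0.0],[[0,0,0],[0,0,0],0.0],[[0,0,0],[0,0,0],0.0]]}}

```text
time_s: 37.78
tcp_pos: [0.4592, -0.1722, 0.1591]
ee_rot: [[-1.0, 0.001, 0.027], [-0.027, -0.0, -1.0], [-0.001, -1.0, 0.0]]
wrist_force: [0.4, -0.5, -3.0]
gripper_width: 0.711
```

```bash
python3 - <<'E'
from h import *
a=snap('top','t10');b=snap('scene','s10');s=sense();print(s['tcp_pos'],s['ee_rot'],s['wrist_force'])
a=cv2.resize(a[290:380,330:480],(450,270),interpolation=cv2.INTER_CUBIC);b=cv2.resize(b[140:250,215:315],(545,600),interpolation=cv2.INTER_CUBIC)
o=np.zeros((600,800,3),np.uint8);o[:,:545]=b;o[:153,545:]=cv2.resize(a,(255,153))
cv2.imwrite('pics/m10.png',cv2.convertScaleAbs(o[:,:,::-1],alpha=1.3))
E
```

```text
[ 0.45905601 -0.17221069  0.15900336] [[-9.99634153e-01  7.62772037e-04  2.70366140e-02]
 [-2.70366650e-02 -5.66885168e-05 -9.99634441e-01]
 [-7.60960534e-04 -9.99999707e-01  7.72905896e-05]] [-0.51342128 -0.03453171 -1.56873136]
```

View pics/m10.png

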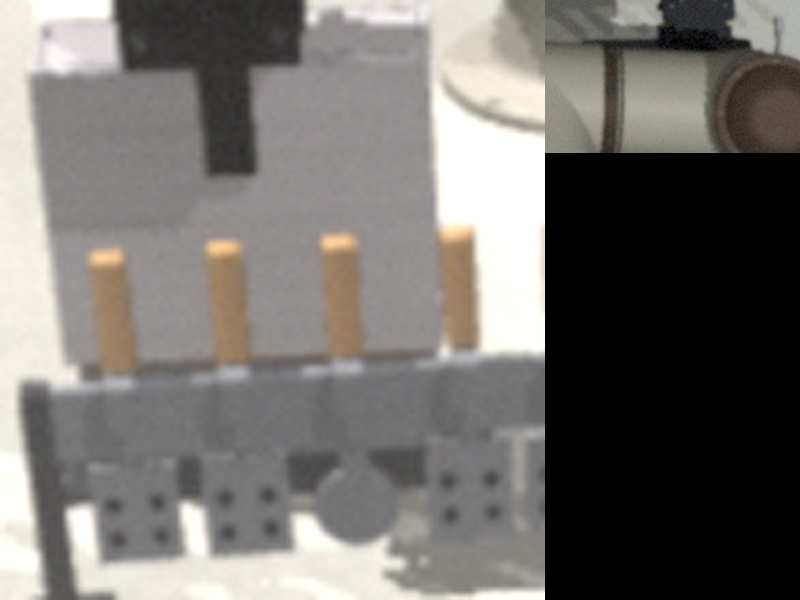

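The lid's lower edge is at y≈362, from x≈75 to 437, just above the base rim visible beneath it from 82 to 435, so it is lined up. Lowering gently.

Request:
{"method": "jog_arm", "body": {"series": [[[0.0004,0,-0.0009],[0,0,0],0.0],[[0,0.004,0],[0,0,0],0.0],[[0,0.003,0],[0,0,0],0.0],[[0,0.003,0],[0,0,0],0.0],[[0,0,0],[0,0,0],0.0]]}}

```text
time_s: 38.5
tcp_pos: [0.4582, -0.1713, 0.1483]
ee_rot: [[-1.0, -0.001, 0.027], [-0.027, 0.0, -1.0], [0.001, -1.0, -0.0]]
wrist_force: [-0.1, 0.0, -2.2]
gripper_width: 0.71
```

Request:
{"method": "jog_arm", "body": {"series": [[[0,0.006,0],[0,0,0],0.0],[[0,0.006,0],[0,0,0],0.0],[[0,0.006,0],[0,0,0],0.0],[[0,0.006,0],[0,0,0],0.0],[[0,0,0],[0,0,0],0.0]]}}

```text
time_s: 39.12
tcp_pos: [0.458, -0.1713, 0.124]
ee_rot: [[-1.0, -0.001, 0.027], [-0.027, 0.0, -1.0], [0.001, -1.0, -0.0]]
wrist_force: [0.3, -0.1, -1.5]
gripper_width: 0.712
```

Request:
{"method": "jog_arm", "body": {"series": [[[0,0.006,0],[0,0,0],0.0],[[0,0.006,0],[0,0,0],0.0],[[0,0.004,0],[0,0,0],0.0],[[0,0.002,0],[0,0,0],0.0],[[0,0,0],[0,0,0],0.0],[[0,0.001,0],[0,0,0],0.0],[[0,0.0005,0],[0,0,0],0.0],[[0,0,0],[0,0,0],0.0]]}}

```text
time_s: 40.12
tcp_pos: [0.4584, -0.1713, 0.1052]
ee_rot: [[-1.0, 0.0, 0.027], [-0.027, -0.0, -1.0], [-0.0, -1.0, 0.0]]
wrist_force: [-0.4, 0.4, -1.6]
gripper_width: 0.711
```

Request:
{"method": "jog_arm", "body": {"series": [[[0,0.001,0],[0,0,0],0.0],[[0,0.0005,0],[0,0,0],0.0],[[0,0,0],[0,0,0],0.0],[[0,0,0],[0,0,0],0.0]]}}

```text
time_s: 40.62
tcp_pos: [0.4586, -0.1713, 0.1046]
ee_rot: [[-1.0, 0.001, 0.027], [-0.027, -0.0, -1.0], [-0.001, -1.0, 0.0]]
wrist_force: [-2.0, 0.9, 6.2]
gripper_width: 0.711
```

The lid is seated: contact at TCP z 0.1046, the predicted value. I'll release, withdraw and do a final check.

Request:
{"method": "jog_arm", "body": {"series": [[[0,0,0],[0,0,0],0.087],[[0,0,0],[0,0,0],0.087],[[0,0,0],[0,0,0],0.087],[[0,0,0],[0,0,0],0.087],[[0,-0.03,0],[0,0,0],0.087],[[0,-0.05,0],[0,0,0],0.087],[[0,-0.06,0],[0,0,0],0.087],[[0.02,-0.02,-0.03],[0,0,0],0.087],[[0.02,0,-0.05],[0,0,0],0.087],[[0,0,-0.05],[0,0,0],0.087]]}}

```text
time_s: 41.88
tcp_pos: [0.4137, -0.0416, 0.2642]
ee_rot: [[-1.0, 0.002, 0.025], [-0.025, 0.001, -1.0], [-0.002, -1.0, -0.001]]
wrist_force: [1.1, 0.7, -1.0]
gripper_width: 1.0
```

Request:
{"method": "jog_arm", "body": {"series": [[[0,0,-0.05],[0,0,0],0.087],[[0,0,-0.05],[0,0,0],0.087],[[0,0,-0.05],[0,0,0],0.087],[[0,0,-0.05],[0,0,0],0.087],[[0,0,-0.05],[0,0,0],0.087],[[0,0,-0.04],[0,0,0],0.087],[[0,0,0],[0,0,0],0.087],[[0,0,0],[0,0,0],0.087]]}}

```text
time_s: 42.88
tcp_pos: [0.4068, 0.2471, 0.2633]
ee_rot: [[-1.0, -0.001, 0.027], [-0.027, -0.001, -1.0], [0.001, -1.0, 0.001]]
wrist_force: [-0.7, -0.4, -0.3]
gripper_width: 0.996
```

```bash
python3 - <<'E'
from h import *
a=snap('top','t11');b=snap('scene','s11');print(sense()['tcp_pos'])
a0=cv2.imread('pics/top0.png')[:,:,::-1]
g=lambda i:cv2.GaussianBlur(cv2.cvtColor(np.ascontiguousarray(i[300:365,340:475]),cv2.COLOR_RGB2GRAY),(3,3),0)
(dx,dy),r=cv2.phaseCorrelate(g(a0).astype(float),g(a).astype(float));print('shift',dx,dy,r)
a=cv2.resize(a[225:385,200:480],(560,320));b=cv2.resize(b[150:260,215:415],(500,275),interpolation=cv2.INTER_CUBIC)
o=np.zeros((595,560,3),np.uint8);o[:320]=a;o[320:,:500]=b
cv2.imwrite('pics/m11.png',cv2.convertScaleAbs(o[:,:,::-1],alpha=1.4))
E
```

```text
[0.40703135 0.2465211  0.26366594]
shift 0.5640532843987671 -0.35725475807313245 0.7654117423289504
```

View pics/m11.png

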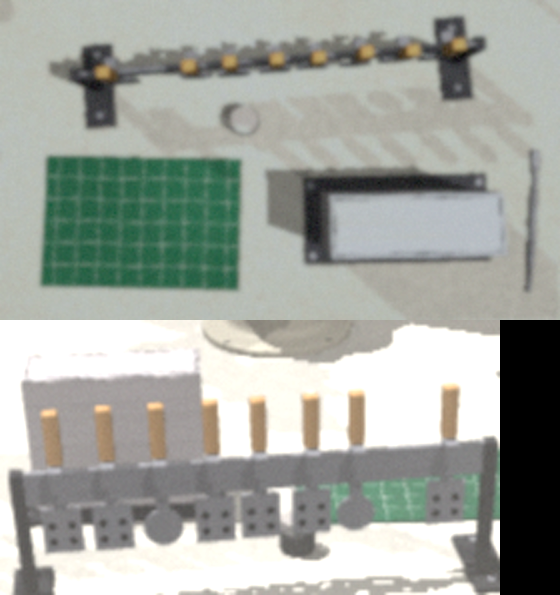

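The final view shows eight paddles on the rail. The lid is on the tin at its original place, within 1 px, and the mat is clear. The other objects in view have not moved.

```bash
python3 -c "
from station import *
print(finish_job())"
```

```text
the job is handed in; nothing more can be done
None
```

The job is done and handed in at about 43 s of the 192 s allowed; no verdict is reported.

- **Lid off:** I drew the lid straight up off the tin and stood it open side down on the green mat.
- **Paddles:** There were three in the tin (the slot at +y was empty). Each now hangs by its hook in its own gap: hung_1–hung_2, hung_2–hung_3 and hung_3–hung_4. The hung_4–hung_5 gap stays free.
- **Lid back:** It is fully home. It made contact at TCP height 0.1046 m, the value predicted from the first grasp.

**Last checks:**
- The final pictures show eight paddles on the rail, the five original ones where they were, and the lid square on the tin.
- The tin and lid area shifted by no more than 0.6 px (about 1 mm) from the start picture. I saw no knock to the tin at any point.
- The pot by the rail and the sculpting tool look unmoved. I did not look closely at the rinse cup and the other pots at the end, but the arm did not go low near them.

**Disagreements:**
- The scene camera put the rail a few mm further out than the top camera. I used the top camera's value, and a light touch of the first paddle against the bar fitted it (rail centre about 0.621 m).
- Judging by the scene picture, the first two new paddles hang about 2–3 mm off the middle of their gaps, touching nothing.

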